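# Sort the leftover pneumatic parts into their trays

## Robot

A 6-joint arm with a two-finger parallel gripper is mounted at the origin on the work surface. World frame = base frame: x ahead of the robot, y to its left, z up, the work surface at z = 0. Lengths are in m, angles in rad, forces in N, time in s.
With the tool pointing down it reaches from about 0.3 to 0.75 m from the base axis. Payload 8.5 kg.
Tool frame: the origin (TCP) lies at the very end of the fingers, on their centre line; the grasp point (between the pads) lies 19 mm behind it (bot.pinch_z is the distance from the TCP to the grasp point, in m); z points along the fingers, y is the line along which they close (so a half turn about z gives the same grasp; the last joint's range is limited). The gripper opens to 88 mm and grips with 3 to 60 N. Pads are 18 mm wide; open, the fingers measure 123 mm over their backs; the gripper's body (75 mm by 187 mm) begins 45 mm behind the grasp point.
Start: joints at [-1.421, 0.381, 1.297, -0, 1.464, -0.215], TCP at [0.196, -0.514, 0.239] pointing down, gripper open.
Joint ranges: [-3.11, 3.11], [-0.89, 2.33], [0.22, 2.48], [-1.42, 4.56], [0.17, 2.85], [-2.88, 2.88]. Speed limits (rad/s): [2.39, 2.39, 3.14, 3.14, 3.14, 3.14].

## Interface

Orientations are given as a 3x3 rotation matrix whose columns are the frame's x, y, z axes.
In Python, from bench import bot gives the robot as it stands.
- The arm moves only by the tool carry_out, never from a script. Its arguments are lists of equal length, an entry for each row: "slide": the shift along the tool's x, y, z normalised to -1 to 1, where 1 is 250 mm, a list of three; "angular": the turn, a rotation vector about the tool's x, y, z normalised to -1 to 1, where 1 is 2 rad, a list of three; "fingers": the closure, from -1 (fully open) to 1 (shut). A call has 1 to 5 rows; each row is the pose to reach, as a shift and turn from the pose commanded when the call began, along the tool's axes at that moment; what a row does not reach only later rows make up. A row lasts 1/12 s, in which the tool goes at most 41.7 mm and 7.16 degrees, less where a joint would pass 70% of its speed; a pose out of reach is approached as far as the arm can. A call with a number of a shift or a turn outside -1 to 1 is refused whole. A call with a gripper value outside its range is refused whole. The fingers move at their own pace and stop on an object; "newtons" is the grip in N (left out, the last holds). Time passes only in rows, so rows that repeat a pose let the fingers close. It gives the time, the measured TCP pose, the force, the opening and the grip force at its end, in the units of the state.
- bot.state(): the state, without advancing time (a new reading comes with each control period).
- bot.snapshot(name): name is "scene" or "side" or "wrist"; returns the picture (480x640x3 uint8, red, green, blue); there is no depth.
- bot.camera_model(name): a dict with "fx", "fy", "cx", "cy" (pixels), "R" (3x3) and "t" (3): a world point X has camera coordinates R X + t. Camera axes: x right, y down, z forward; pixel columns grow to the right and rows downward; lengths in m; the calibration is good to about 2 mm. A picture is of the moment at which its call begins: read the wrist's pose just before it. camera_model takes no time and is no camera call; for the wrist camera it gives the pose at the moment of the call.
- bot.sign_off(): hands the job in; it is judged then, once.
Trained networks look in the newest picture that a camera, given by its name, has taken for a name from the list of things; names that differ only in an ending like _2 or _b are one class to them, and where a whole thing is asked for, a point or a joint stands for the part that bears it (a point fixed in the world has none). Each returns a list of dicts, best first, with "score" (0 to 1); they miss things now and then, are a little off and sometimes report something else, mostly with a low value. They report only what shows in the picture. A call takes as long as a camera call. They do not tell look-alikes from the thing itself.
- bot.find_in(thing, camera): "position" ([x, y, z] in m, in world coordinates, good to about 4 mm: the middle of the surface that is visible of it).
- bot.masks_of(thing, camera): "pixels" (480x640 bool, what is visible of it).
The state is a dict: "clock": time; "q": joint angles; "qd": joint speeds; "joint_torque": joint torques, N m; "eef_pos": TCP position; "orientation": TCP orientation; "force": force on the tool from outside, world axes, zero at the start; "moment": the same for the moment, N m; "gripper_width": finger opening in m; "grasp_force": force on a finger pad.
Only numpy, scipy, OpenCV 4.12 (cv2) and the standard library are available. Lean on these libraries where they do the work, as an engineer would, in place of code of your own. Each camera call takes 0.05 s, during which the arm holds its last target. There are 200 camera calls.

## Task

Sort the leftover parts on the bench: lay both 50 mm pressure gauges in the plain long tray, side by side with the dials up (set them down, do not drop them), stand the two solenoid valves upright in the two-lane tray, one lengthwise in each lane, and lay the tee fitting flat in the round dish. Everything must rest on the floor of its tray. Leave the regulator with the blue knob standing where it is.

Things in the scene. Friction and masses are not known exactly. Their poses are not given: they have to be found in the camera images.
- gauge_a: Panel pressure gauge lying on its back: round black drum, 50 mm diameter, 34 mm tall, with a white dial facing up, about 120 g. Origin: centre of the underside; z up through the dial. One of two alike, to go in the long tray. (Three 60 mm gauges at the far edge of the table are fixed stock and not part of the job.)
- gauge_b: Panel pressure gauge lying on its back: round black drum, 50 mm diameter, 34 mm tall, with a white dial facing up, about 120 g. Origin: centre of the underside; z up through the dial. One of two alike, to go in the long tray. (Three 60 mm gauges at the far edge of the table are fixed stock and not part of the job.)
- valve_a: Solenoid valve standing upright: rectangular block 84 mm long (own x) by 24 mm wide (own y) by 34 mm tall (z), two thirds bare aluminium with three round ports on top, the +x third black, about 180 g. Origin: centre of the underside. One of two alike, to go in the two-lane tray; either end may lead.
- valve_b: Solenoid valve standing upright: rectangular block 84 mm long (own x) by 24 mm wide (own y) by 34 mm tall (z), two thirds bare aluminium with three round ports on top, the +x third black, about 180 g. Origin: centre of the underside. One of two alike, to go in the two-lane tray; either end may lead.
- tee: Push-in tee fitting lying flat, grey with blue collars, about 40 g, 18 mm tall: a straight run 50 mm long along own x (18 mm thick, ends at x = -25 and +25 mm) and one branch reaching 28 mm to own +y from the origin. Origin: middle of the run, on the underside. To go in the round dish.
- regulator: Finished regulator standing among the parts, to be left alone: aluminium block 40 x 40 x 34 mm with a round blue knob on top, 60 mm tall in all, about 500 g, loose. Origin: centre of the underside.
- long_tray: Plain long tray for the gauges, light grey plastic, fixed: outside 88 mm (own x) by 170 mm (own y, its long direction), no rib. Rim 14 mm above the table, walls 4 mm, inner floor 4 mm above the table. Room for two gauges side by side along y. Origin: centre of the underside; z up.
- lane_tray: Two-lane tray for the valves, light grey plastic, fixed: outside 118 mm (own x) by 130 mm (own y), with one rib along x down its middle (at y = 0) that parts it into two lanes, each 110 mm long (x) and 59 mm wide, centred at y = -31.5 and +31.5 mm. Rim and rib 14 mm above the table, walls and rib 4 mm, inner floor 4 mm above the table. Origin: centre of the underside; z up.
- dish: Round steel dish for the tee fitting, fixed: outside diameter 128 mm, inside 120 mm, rim 14 mm above the table, inner floor 4 mm above the table. Origin: centre of the underside.
Mind the look-alikes: they are no part of the job. Leave any yellow look-alike of the long_tray alone.

How it is judged:
By the outcome, as a careful person would: the job done as asked, in the order asked, and still so for the second after the job is handed in, with the robot touching nothing.
It also fails if it takes over 115 s, if anything falls off the work surface, if the arm or the gripper's body presses on something with over 40 N, if the wrist force passes 120 N, or if a joint passes its speed limit or range.

## Working session

There is one attempt and no reset: what is moved stays moved. The work goes in short steps, Python scripts to look and compute and a tool call to move; the robot and the scene stay as the last step left them, time stands still between calls to the robot, and variables do not carry over. Pictures are saved under pics/ and viewed, at most 14 in all, crops included, and the job is handed in when it is done.

Besides the shell and the picture viewer there is one more tool, called after "Emit:" as a command line: name --argument value ..., lists and objects as JSON in quotes. carry_out: Moves the arm, as the interface text tells. Its arguments: {"type":"object","properties":{"slide":{"type":"array"},"angular":{"type":"array"},"fingers":{"type":"array"},"newtons":{"type":"number"}},"required":["slide","angular","fingers"]}

```bash
mkdir -p pics; ls; python3 - <<'E'
from bench import bot
import cv2,numpy as np
for c in ("scene","side"):
    im=bot.snapshot(c); cv2.imwrite(f"pics/{c}0.png",im[:,:,::-1])
    for n in ("gauge_a","valve_a","tee","regulator","long_tray","lane_tray","dish"):
        print(c,n,[(np.round(d["position"],3).tolist(),round(d["score"],2)) for d in bot.find_in(n,c)])
s=bot.state();print(s["clock"],s["eef_pos"],s["orientation"],s["gripper_width"])
for c in("scene","side"):
    m=bot.camera_model(c);print(c,m["fx"],-np.array(m["R"]).T@m["t"])
E
```

```text
pics
scene gauge_a [([0.455, -0.181, 0.037], 0.86), ([0.459, -0.324, 0.034], 0.57)]
scene valve_a [([0.456, 0.331, 0.036], 0.96), ([0.453, -0.183, 0.035], 0.53)]
scene tee [([0.422, -0.065, 0.02], 0.75), ([0.455, 0.331, 0.032], 0.16)]
scene regulator [([0.434, 0.068, 0.039], 0.95)]
scene long_tray [([0.286, -0.422, -0.001], 0.84), ([0.602, -0.236, 0.004], 0.77)]
scene lane_tray [([0.597, 0.253, 0.0], 0.82)]
scene dish [([0.598, -0.014, -0.002], 0.88)]
side gauge_a [([0.455, -0.321, 0.034], 0.67)]
side valve_a [([0.452, 0.335, 0.033], 0.63), ([0.45, 0.207, 0.035], 0.57)]
side tee [([0.415, -0.067, 0.012], 0.51)]
side regulator [([0.423, 0.068, 0.037], 0.95), ([0.45, 0.335, 0.032], 0.2)]
side long_tray [([0.283, -0.418, 0.004], 0.93), ([0.451, 0.205, 0.037], 0.46)]
side lane_tray []
side dish [([0.595, -0.011, 0.003], 0.88)]
0.8 [ 0.19620458 -0.51378751  0.23875539] [[ 9.34204074e-01  3.56739047e-01  1.37083632e-05]
 [ 3.56739046e-01 -9.34204074e-01  1.46536927e-05]
 [ 1.80339531e-05 -8.79923105e-06 -1.00000000e+00]] 0.08776789842419355
scene 486.76199566458484 [0.88419508 0.37340461 1.05770074]
side 585.844772377704 [0.40970491 0.83676108 1.07708995]
```

View pics/scene0.png

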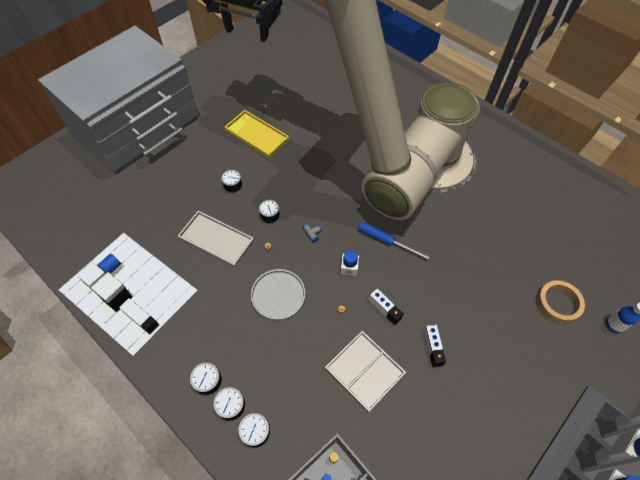

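View pics/side0.png

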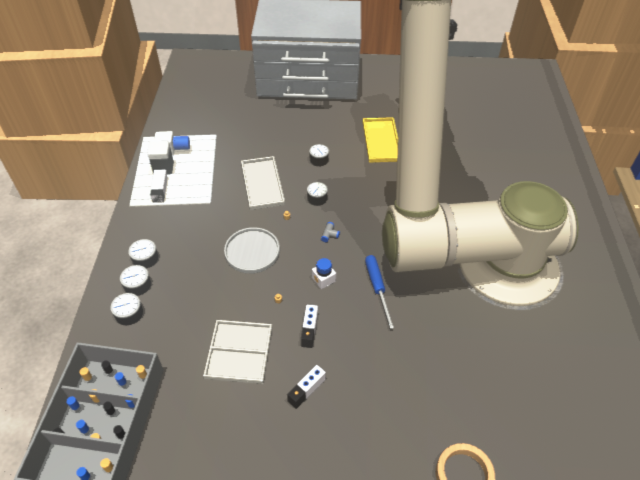

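Scene picture: gauges at (231,178) and (269,210), tee (313,232), regulator (349,263), valves (386,305) and (435,345), grey long tray (215,238), dish (278,294), lane tray (366,370). The yellow decoy is at (256,132). The side picture agrees. Next I fit the poses to the masks.

```bash
cat > fit.py <<'E'
from bench import bot
import cv2,numpy as np
from scipy.optimize import minimize
def box(x0,x1,y0,y1,h): return np.array([[x,y,z] for x in(x0,x1) for y in(y0,y1) for z in(0,h)])
def cyl(r,h):
    a=np.linspace(0,2*np.pi,40); return np.array([[r*np.cos(t),r*np.sin(t),z] for t in a for z in(0,h)])
M={"gauge_a":[cyl(.025,.034)],"valve_a":[box(-.042,.042,-.012,.012,.034)],
 "tee":[box(-.025,.025,-.009,.009,.018),box(-.009,.009,0,.028,.018)],"regulator":[box(-.02,.02,-.02,.02,.034)],
 "long_tray":[box(-.044,.044,-.085,.085,.014)],"lane_tray":[box(-.059,.059,-.065,.065,.014)],"dish":[cyl(.064,.014)]}
S=4
def render(n,p,m,z0=0):
    im=np.zeros((480*S,640*S),np.uint8); c,s=np.cos(p[2]),np.sin(p[2])
    for P in M[n]:
        W=P@np.array([[c,s,0],[-s,c,0],[0,0,1]])+[p[0],p[1],z0]
        C=W@np.array(m["R"]).T+m["t"]; uv=C[:,:2]/C[:,2:]*[m["fx"],m["fy"]]+[m["cx"],m["cy"]]
        cv2.fillConvexPoly(im,cv2.convexHull(((uv+.5)*S).astype(np.int32)),1)
    return cv2.resize(im.astype(np.float32),(640,480),interpolation=cv2.INTER_AREA)
def fit(n,obs,xy,z0=0,yaws=(0,.8,1.57,2.36)):
    def cost(p): return sum(1-np.minimum(r,k).sum()/np.maximum(r,k).sum() for k,m in obs for r in[render(n,p,m,z0)])/len(obs)
    if len(M[n][0])>8: yaws=(0,)
    if n=="tee": yaws=np.arange(8)*.785
    rs=[minimize(cost,[*xy,y],method="Nelder-Mead",options=dict(initial_simplex=[[xy[0],xy[1],y],[xy[0]+.008,xy[1],y],[xy[0],xy[1]+.008,y],[xy[0],xy[1],y+.3]],xatol=2e-4,fatol=1e-4,maxfev=90)) for y in yaws]
    r=min(rs,key=lambda r:r.fun); return np.round(r.x,4),round(r.fun,3)
def masks(n,c):
    m=bot.camera_model(c); return [(d["pixels"].astype(np.float32),m,d["score"]) for d in bot.masks_of(n,c)]
def near(ms,n,xy,z0=0):
    out=[]
    for k,m,s in ms:
        r=cv2.dilate(render(n,[*xy,0],m,z0),np.ones((9,9)))>0
        if k.sum() and (k*r).sum()/k.sum()>.6: out.append((k,m))
    return out[:1]
E
python3 - <<'E'
from fit import *
G={"gauge_a":[(.455,-.181),(.457,-.322)],"valve_a":[(.454,.333),(.45,.207)],"tee":[(.418,-.066)],"long_tray":[(.602,-.236)],"lane_tray":[(.597,.253)],"dish":[(.597,-.012)],"regulator":[(.428,.068)]}
bot.snapshot("scene");bot.snapshot("side")
for n,l in G.items():
    A=masks(n,"scene");B=masks(n,"side")
    for xy in l:
        a=near(A,n,xy);b=near(B,n,xy)
        print(n,len(a),len(b),*[ (*fit(n,o,xy),) for o in ([a,b,a+b] if a and b else [a+b]) if o])
E
```

```text
gauge_a 1 1 (array([ 0.4543, -0.1899,  0.5114]), np.float64(0.065)) (array([ 0.4517, -0.1912,  0.5806]), np.float64(0.071)) (array([ 0.4523, -0.1909,  0.5159]), np.float64(0.085))
gauge_a 1 1 (array([ 0.4542, -0.3334,  0.2345]), np.float64(0.083)) (array([ 0.4539, -0.3345,  0.2866]), np.float64(0.052)) (array([ 0.4541, -0.3337,  0.3054]), np.float64(0.069))
valve_a 1 1 (array([0.4515, 0.3303, 0.8419]), np.float64(0.11)) (array([0.4501, 0.3291, 0.8797]), np.float64(0.074)) (array([0.4509, 0.3302, 3.9896]), np.float64(0.098))
valve_a 1 1 (array([0.453 , 0.1952, 1.5074]), np.float64(0.053)) (array([0.4517, 0.193 , 1.4864]), np.float64(0.098)) (array([0.4525, 0.1945, 1.4956]), np.float64(0.084))
tee 1 1 (array([ 0.424 , -0.0734,  1.1484]), np.float64(0.384)) (array([ 0.4213, -0.0744,  1.3398]), np.float64(0.259)) (array([ 0.422 , -0.0743,  1.3156]), np.float64(0.328))
long_tray 1 1 (array([ 0.5976, -0.2348,  0.25  ]), np.float64(0.022)) (array([ 0.5947, -0.2353,  0.2551]), np.float64(0.043)) (array([ 0.5964, -0.2354,  0.2576]), np.float64(0.045))
lane_tray 1 1 (array([ 0.595 ,  0.2531, -0.0462]), np.float64(0.025)) (array([0.5926, 0.2509, 3.0844]), np.float64(0.028)) (array([ 0.5936,  0.2523, -0.0525]), np.float64(0.036))
dish 1 0 (array([ 0.5968, -0.012 , -0.0491]), np.float64(0.028))
regulator 1 1 (array([0.427 , 0.061 , 0.6294]), np.float64(0.115)) (array([0.4259, 0.0584, 2.1333]), np.float64(0.133)) (array([0.4263, 0.0603, 2.1921]), np.float64(0.132))
```

```bash
cat > plan.py <<'E'
import sys,numpy as np
from bench import bot
def plan(wps):
    """wps: x,y,z,yaw(tool x heading). Prints slide/angular z per 5-row call."""
    s=bot.state();R=np.array(s["orientation"]);p=np.array(s["eef_pos"]);yaw=np.arctan2(R[1,0],R[0,0])
    print("at",np.round(p,4),"yaw",round(yaw,3),"clock",s["clock"],"tilt",np.round(R[2,:2],4),"w",round(s["gripper_width"],4))
    for w in wps:
        t=np.array(w[:3]);d=w[3]-yaw; d=(d+np.pi)%(2*np.pi)-np.pi if abs(d)>np.pi else d
        n=int(max(1,np.ceil(np.linalg.norm(t-p)/.17),np.ceil(abs(d)/.56)))
        for i in range(n):
            c,q=np.cos(yaw),np.sin(yaw);D=(t-p)/(n-i)
            sl=np.array([c*D[0]+q*D[1],q*D[0]-c*D[1],-D[2]])/.25; a=-(d/n)/2
            sl=np.round(sl,3);a=round(a,3)
            p=p+np.array([c*sl[0]+q*sl[1],q*sl[0]-c*sl[1],-sl[2]])*.25; yaw-=2*a
            print(w,"slide",sl.tolist(),"ang",a)
if __name__=="__main__": plan(eval(sys.argv[1]))
E
python3 plan.py "[(.454,-.334,.12,1.826),(.454,-.334,.012,1.826)]"
```

```text
at [ 0.1962 -0.5138  0.2388] yaw 0.365 clock 1.6 tilt [-0.  0.] w 0.0881
(0.454, -0.334, 0.12, 1.826) slide [0.407, -0.101, 0.158] ang -0.244
(0.454, -0.334, 0.12, 1.826) slide [0.407, 0.101, 0.159] ang -0.244
(0.454, -0.334, 0.12, 1.826) slide [0.311, 0.28, 0.158] ang -0.244
(0.454, -0.334, 0.012, 1.826) slide [0.001, -0.0, 0.432] ang 0.001
```

Emit:
carry_out --slide '[[0.407,-0.101,0.158],[0.407,-0.101,0.158],[0.407,-0.101,0.158],[0.407,-0.101,0.158],[0.407,-0.101,0.158]]' --angular '[[0,0,-0.244],[0,0,-0.244],[0,0,-0.244],[0,0,-0.244],[0,0,-0.244]]' --fingers '[-1,-1,-1,-1,-1]' --newtons 25

```text
clock: 2.02
eef_pos: [0.2832, -0.4529, 0.1989]
orientation: [[0.653, 0.757, -0.0], [0.757, -0.653, 0.001], [0.0, -0.001, -1.0]]
force: [-0.1, -0.9, 0.3]
gripper_width: 0.088
grasp_force: 0.0
```

Emit:
carry_out --slide '[[0.407,0.101,0.159],[0.407,0.101,0.159],[0.407,0.101,0.159],[0.407,0.101,0.159],[0.407,0.101,0.159]]' --angular '[[0,0,-0.244],[0,0,-0.244],[0,0,-0.244],[0,0,-0.244],[0,0,-0.244]]' --fingers '[-1,-1,-1,-1,-1]'

```text
clock: 2.43
eef_pos: [0.3687, -0.3936, 0.1593]
orientation: [[0.226, 0.974, -0.0], [0.974, -0.226, 0.0], [0.0, -0.0, -1.0]]
force: [-0.1, -0.3, -0.7]
gripper_width: 0.0881
grasp_force: 0.0
```

Emit:
carry_out --slide '[[0.311,0.28,0.158],[0.311,0.28,0.158],[0.311,0.28,0.158],[0.311,0.28,0.158],[0.311,0.28,0.158]]' --angular '[[0,0,-0.244],[0,0,-0.244],[0,0,-0.244],[0,0,-0.244],[0,0,-0.244]]' --fingers '[-1,-1,-1,-1,-1]'

```text
clock: 2.85
eef_pos: [0.4544, -0.3345, 0.1199]
orientation: [[-0.254, 0.967, -0.0], [0.967, 0.254, -0.0], [-0.0, -0.0, -1.0]]
force: [0.5, 0.1, 0.2]
gripper_width: 0.088
grasp_force: 0.0
```

```bash
python3 - <<'E'
from fit import *
im=bot.snapshot("wrist");cv2.imwrite("pics/w1.png",im[:,:,::-1])
for n,xy in(("gauge_a",(.454,-.334)),("long_tray",(.596,-.235))):
    o=near(masks(n,"wrist"),n,xy); print(n,fit(n,o,xy) if o else None)
E
python3 plan.py "[(.454,-.334,.012,1.826),(.454,-.334,.10,1.826),(.6066,-.2737,.06,1.826),(.6066,-.2737,.0165,1.826)]"
```

```text
gauge_a (array([ 0.4516, -0.3349,  0.0756]), np.float64(0.022))
long_tray (array([ 0.5948, -0.2384,  0.2453]), np.float64(0.011))
at [ 0.4535 -0.3355  0.1207] yaw 1.821 clock 3.0 tilt [-0.0013  0.0005] w 0.0879
(0.454, -0.334, 0.012, 1.826) slide [0.005, 0.003, 0.435] ang -0.003
(0.454, -0.334, 0.1, 1.826) slide [0.0, 0.0, -0.352] ang 0.0
(0.6066, -0.2737, 0.06, 1.826) slide [0.079, 0.652, 0.16] ang 0.0
(0.6066, -0.2737, 0.0165, 1.826) slide [0.0, 0.0, 0.174] ang 0.0
```

View pics/w1.png

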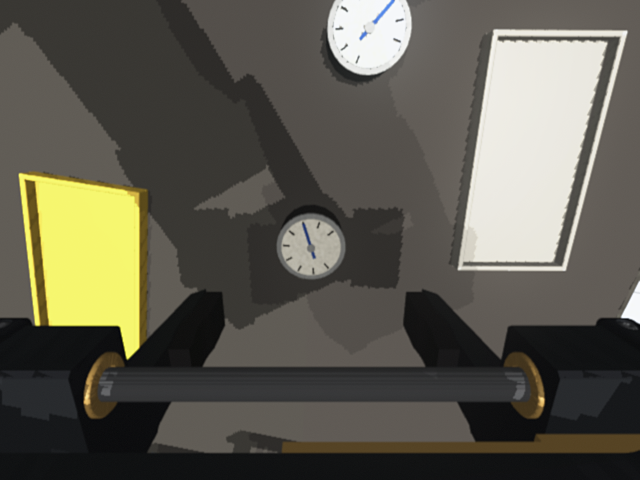

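The wrist picture shows the first gauge at (309,246), between the fingers, and the empty grey tray at (545,150). I'll go down and grasp.

Emit:
carry_out --slide '[[0,0,0.15],[0,0,0.29],[0,0,0.38],[0,0,0.432],[0,0,0.432]]' --angular '[[0,0,0],[0,0,0],[0,0,0],[0,0,0],[0,0,0]]' --fingers '[-1,-1,-1,-1,-1]'

```text
clock: 3.42
eef_pos: [0.4525, -0.3344, 0.0099]
orientation: [[-0.249, 0.968, -0.003], [0.968, 0.249, 0.003], [0.004, -0.002, -1.0]]
force: [0.3, -0.4, 0.9]
gripper_width: 0.0878
grasp_force: 0.0
```

Emit:
carry_out --slide '[[0,0,0],[0,0,0],[0,0,0],[0,0,0],[0,0,0]]' --angular '[[0,0,0],[0,0,0],[0,0,0],[0,0,0],[0,0,0]]' --fingers '[1,1,1,1,1]' --newtons 25

```text
clock: 3.83
eef_pos: [0.4543, -0.3344, 0.0128]
orientation: [[-0.255, 0.967, 0.001], [0.967, 0.255, -0.001], [-0.001, 0.001, -1.0]]
force: [-0.2, 0.3, -0.0]
gripper_width: 0.0569
grasp_force: 0.0
```

Emit:
carry_out --slide '[[0,0,0],[0,0,0],[0,0,0],[0,0,0],[0,0,0]]' --angular '[[0,0,0],[0,0,0],[0,0,0],[0,0,0],[0,0,0]]' --fingers '[1,1,1,1,1]'

```text
clock: 4.25
eef_pos: [0.4542, -0.3343, 0.0125]
orientation: [[-0.255, 0.967, 0.0], [0.967, 0.255, -0.001], [-0.001, 0.0, -1.0]]
force: [-1.2, 0.4, 5.1]
gripper_width: 0.0492
grasp_force: 25.0
```

Emit:
carry_out --slide '[[0,0,-0.06],[0,0,-0.16],[0,0,-0.27],[0,0,-0.352],[0,0,-0.352]]' --angular '[[0,0,0],[0,0,0],[0,0,0],[0,0,0],[0,0,0]]' --fingers '[1,1,1,1,1]'

```text
clock: 4.67
eef_pos: [0.4553, -0.3352, 0.1037]
orientation: [[-0.255, 0.967, 0.005], [0.967, 0.255, -0.005], [-0.006, 0.003, -1.0]]
force: [0.7, 0.0, -0.6]
gripper_width: 0.0491
grasp_force: 25.0
```

Emit:
carry_out --slide '[[0.01,0.1,0],[0.03,0.25,0],[0.046,0.4,0],[0.062,0.54,0],[0.074,0.644,0]]' --angular '[[0,0,0],[0,0,0],[0,0,0],[0,0,0],[0,0,0]]' --fingers '[1,1,1,1,1]'

```text
clock: 5.08
eef_pos: [0.607, -0.2734, 0.0984]
orientation: [[-0.256, 0.967, -0.001], [0.967, 0.256, 0.001], [0.001, -0.001, -1.0]]
force: [-0.3, 0.1, -1.0]
gripper_width: 0.0494
grasp_force: 25.0
```

Emit:
carry_out --slide '[[0,0,0],[0,0,0.08],[0,0,0.16],[0,0,0.22],[0,0,0.25]]' --angular '[[0,0,0],[0,0,0],[0,0,0],[0,0,0],[0,0,0]]' --fingers '[1,1,1,1,1]'

```text
clock: 5.5
eef_pos: [0.6035, -0.2746, 0.0341]
orientation: [[-0.255, 0.967, -0.004], [0.967, 0.255, 0.003], [0.004, -0.003, -1.0]]
force: [-0.0, -0.0, -0.7]
gripper_width: 0.0492
grasp_force: 25.0
```

Emit:
carry_out --slide '[[0,0,0.03],[0,0,0.055],[0,0,0.075],[0,0,0.084],[0,0,0.084]]' --angular '[[0,0,0],[0,0,0],[0,0,0],[0,0,0],[0,0,0]]' --fingers '[1,1,1,1,1]'

```text
clock: 5.92
eef_pos: [0.6051, -0.2753, 0.0169]
orientation: [[-0.255, 0.967, 0.0], [0.967, 0.255, -0.0], [-0.0, 0.0, -1.0]]
force: [-0.9, 0.3, 0.1]
gripper_width: 0.049
grasp_force: 25.0
```

Emit:
carry_out --slide '[[0,0,0],[0,0,0],[0,0,0]]' --angular '[[0,0,0],[0,0,0],[0,0,0]]' --fingers '[1,1,1]'

```text
clock: 6.17
eef_pos: [0.6052, -0.2752, 0.0168]
orientation: [[-0.255, 0.967, 0.0], [0.967, 0.255, -0.0], [-0.0, 0.0, -1.0]]
force: [-0.3, 0.3, -0.8]
gripper_width: 0.0492
grasp_force: 25.0
```

Emit:
carry_out --slide '[[0,0,0.002],[0,0,0.003],[0,0,0.004],[0,0,0.004]]' --angular '[[0,0,0],[0,0,0],[0,0,0],[0,0,0]]' --fingers '[1,1,1,1]'

```text
clock: 6.5
eef_pos: [0.6052, -0.2752, 0.0165]
orientation: [[-0.255, 0.967, 0.001], [0.967, 0.255, -0.001], [-0.001, 0.001, -1.0]]
force: [-1.8, 0.5, 6.4]
gripper_width: 0.0495
grasp_force: 25.0
```

Emit:
carry_out --slide '[[0,0,0],[0,0,0],[0,0,0],[0,0,0],[0,0,0]]' --angular '[[0,0,0],[0,0,0],[0,0,0],[0,0,0],[0,0,0]]' --fingers '[-0.5,-0.7,-0.8,-0.9,-1]'

```text
clock: 6.92
eef_pos: [0.605, -0.2752, 0.0153]
orientation: [[-0.255, 0.967, -0.0], [0.967, 0.255, 0.0], [0.0, -0.0, -1.0]]
force: [0.5, 0.2, 0.0]
gripper_width: 0.0807
grasp_force: 0.0
```

Emit:
carry_out --slide '[[0,0,-0.03],[0,0,-0.1],[0,0,-0.22],[0,0,-0.34],[0,0,-0.42]]' --angular '[[0,0,0],[0,0,0],[0,0,0],[0,0,0],[0,0,0]]' --fingers '[-1,-1,-1,-1,-1]'

```text
clock: 7.33
eef_pos: [0.6056, -0.2755, 0.124]
orientation: [[-0.255, 0.967, 0.003], [0.967, 0.255, -0.002], [-0.003, 0.002, -1.0]]
force: [0.2, -0.8, 0.3]
gripper_width: 0.0881
grasp_force: 0.0
```

Emit:
carry_out --slide '[[0.12,-0.127,0],[0.24,-0.254,0],[0.36,-0.381,0],[0.48,-0.508,0],[0.48,-0.508,0]]' --angular '[[0,0,0],[0,0,0],[0,0,0],[0,0,0],[0,0,0]]' --fingers '[-1,-1,-1,-1,-1]'

```text
clock: 7.75
eef_pos: [0.4464, -0.1877, 0.1206]
orientation: [[-0.256, 0.967, -0.004], [0.967, 0.256, 0.003], [0.004, -0.003, -1.0]]
force: [1.6, -0.9, -0.6]
gripper_width: 0.0881
grasp_force: 0.0
```

Emit:
carry_out --slide '[[0,0,0],[0,0,0]]' --angular '[[0,0,0],[0,0,0]]' --fingers '[-1,-1]'

```text
clock: 7.92
eef_pos: [0.4526, -0.1923, 0.1214]
orientation: [[-0.255, 0.967, 0.002], [0.967, 0.255, -0.002], [-0.002, 0.002, -1.0]]
force: [0.0, -0.5, 1.0]
gripper_width: 0.0881
grasp_force: 0.0
```

```bash
python3 - <<'E'
from fit import *
im=bot.snapshot("wrist");cv2.imwrite("pics/w2.png",im[:,:,::-1])
ms=masks("gauge_a","wrist")
for n,xy,z in(("gauge_a",(.4525,-.1905),0),("gauge_a",(.605,-.275),.004)):
    o=near(ms,n,xy,z); print(n,fit(n,o,xy,z) if o else None)
n,xy="long_tray",(.595,-.237);o=near(masks(n,"wrist"),n,xy); print(n,fit(n,o,xy) if o else None)
E
python3 plan.py "[]"
```

```text
gauge_a (array([ 0.4514, -0.1913, -0.0176]), np.float64(0.017))
gauge_a (array([ 0.6252, -0.345 ,  1.2152]), np.float64(0.986))
long_tray (array([ 0.5944, -0.2361,  0.2564]), np.float64(0.439))
at [ 0.453  -0.1925  0.1206] yaw 1.829 clock 8.0667 tilt [-0.001   0.0008] w 0.088
```

View pics/w2.png

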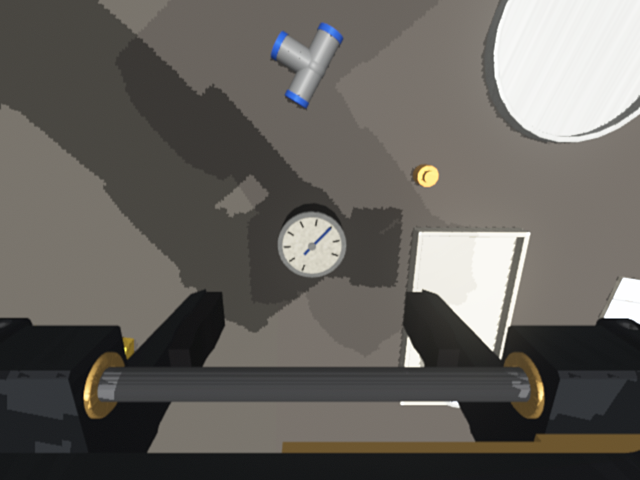

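Gauge a at (312,246) is centred between the fingers, and the tee at (308,65) has its branch to the left. I'll grasp gauge a and carry it over.

Emit:
carry_out --slide '[[0,0,0.15],[0,0,0.29],[0,0,0.38],[0,0,0.434],[0,0,0.434]]' --angular '[[0,0,0],[0,0,0],[0,0,0],[0,0,0],[0,0,0]]' --fingers '[-1,-1,-1,-1,-1]'

```text
clock: 8.48
eef_pos: [0.4514, -0.1914, 0.0092]
orientation: [[-0.255, 0.967, -0.004], [0.967, 0.255, 0.003], [0.004, -0.003, -1.0]]
force: [0.7, -0.3, -0.3]
gripper_width: 0.0884
grasp_force: 0.0
```

Emit:
carry_out --slide '[[0,0,0],[0,0,0],[0,0,0],[0,0,0],[0,0,0]]' --angular '[[0,0,0],[0,0,0],[0,0,0],[0,0,0],[0,0,0]]' --fingers '[1,1,1,1,1]'

```text
clock: 8.9
eef_pos: [0.452, -0.1918, 0.0127]
orientation: [[-0.255, 0.967, 0.001], [0.967, 0.255, -0.001], [-0.001, 0.001, -1.0]]
force: [-0.1, 0.5, 0.8]
gripper_width: 0.0571
grasp_force: 0.0
```

Emit:
carry_out --slide '[[0,0,0],[0,0,0],[0,0,0],[0,0,0],[0,0,0]]' --angular '[[0,0,0],[0,0,0],[0,0,0],[0,0,0],[0,0,0]]' --fingers '[1,1,1,1,1]'

```text
clock: 9.32
eef_pos: [0.4518, -0.1917, 0.0125]
orientation: [[-0.255, 0.967, 0.001], [0.967, 0.255, -0.001], [-0.001, 0.001, -1.0]]
force: [-0.3, -0.1, 6.6]
gripper_width: 0.0497
grasp_force: 25.0
```

Emit:
carry_out --slide '[[0,0,-0.06],[0,0,-0.16],[0,0,-0.27],[0,0,-0.352],[0,0,-0.352]]' --angular '[[0,0,0],[0,0,0],[0,0,0],[0,0,0],[0,0,0]]' --fingers '[1,1,1,1,1]'

```text
clock: 9.73
eef_pos: [0.4529, -0.1924, 0.1033]
orientation: [[-0.255, 0.967, 0.005], [0.967, 0.255, -0.004], [-0.005, 0.004, -1.0]]
force: [0.5, -0.2, -0.4]
gripper_width: 0.0492
grasp_force: 25.0
```

Emit:
carry_out --slide '[[-0.03,0.1,0],[-0.07,0.22,0],[-0.11,0.34,0],[-0.14,0.44,0],[-0.159,0.508,0]]' --angular '[[0,0,0],[0,0,0],[0,0,0],[0,0,0],[0,0,0]]' --fingers '[1,1,1,1,1]'

```text
clock: 10.15
eef_pos: [0.5862, -0.1973, 0.0982]
orientation: [[-0.256, 0.967, -0.001], [0.967, 0.256, 0.001], [0.001, -0.001, -1.0]]
force: [-0.9, 0.1, -0.9]
gripper_width: 0.0494
grasp_force: 25.0
```

Emit:
carry_out --slide '[[0,0,0],[0,0,0.08],[0,0,0.16],[0,0,0.22],[0,0,0.25]]' --angular '[[0,0,0],[0,0,0],[0,0,0],[0,0,0],[0,0,0]]' --fingers '[1,1,1,1,1]'

```text
clock: 10.57
eef_pos: [0.5826, -0.1969, 0.0345]
orientation: [[-0.255, 0.967, -0.004], [0.967, 0.255, 0.002], [0.003, -0.004, -1.0]]
force: [-0.7, 0.8, -1.2]
gripper_width: 0.0492
grasp_force: 25.0
```

Emit:
carry_out --slide '[[0,0,0.03],[0,0,0.055],[0,0,0.075],[0,0,0.084],[0,0,0.084]]' --angular '[[0,0,0],[0,0,0],[0,0,0],[0,0,0],[0,0,0]]' --fingers '[1,1,1,1,1]'

```text
clock: 10.98
eef_pos: [0.5846, -0.1977, 0.0168]
orientation: [[-0.255, 0.967, 0.0], [0.967, 0.255, -0.0], [-0.0, 0.0, -1.0]]
force: [-0.1, 0.6, -0.6]
gripper_width: 0.0491
grasp_force: 25.0
```

Emit:
carry_out --slide '[[0,0,0.002],[0,0,0.003],[0,0,0.004],[0,0,0.004]]' --angular '[[0,0,0],[0,0,0],[0,0,0],[0,0,0]]' --fingers '[1,1,1,1]'

```text
clock: 11.32
eef_pos: [0.5848, -0.1977, 0.0165]
orientation: [[-0.255, 0.967, 0.001], [0.967, 0.255, -0.001], [-0.001, 0.001, -1.0]]
force: [-1.6, 1.4, 6.9]
gripper_width: 0.0493
grasp_force: 25.0
```

Emit:
carry_out --slide '[[0,0,0],[0,0,0],[0,0,0],[0,0,0],[0,0,0]]' --angular '[[0,0,0],[0,0,0],[0,0,0],[0,0,0],[0,0,0]]' --fingers '[-0.5,-0.7,-0.8,-0.9,-1]'

```text
clock: 11.73
eef_pos: [0.5846, -0.1976, 0.0154]
orientation: [[-0.255, 0.967, -0.0], [0.967, 0.255, 0.0], [0.0, -0.0, -1.0]]
force: [0.3, 0.4, 0.2]
gripper_width: 0.0808
grasp_force: 0.0
```

Emit:
carry_out --slide '[[0,0,-0.03],[0,0,-0.1],[0,0,-0.22],[0,0,-0.34],[0,0,-0.42]]' --angular '[[0,0,0],[0,0,0],[0,0,0],[0,0,0],[0,0,0]]' --fingers '[-1,-1,-1,-1,-1]'

```text
clock: 12.15
eef_pos: [0.5851, -0.1978, 0.1238]
orientation: [[-0.255, 0.967, 0.003], [0.967, 0.255, -0.002], [-0.002, 0.002, -1.0]]
force: [0.6, -0.2, -0.0]
gripper_width: 0.0883
grasp_force: 0.0
```

Emit:
carry_out --slide '[[0,0,0],[0,0,0],[0,0,0]]' --angular '[[0,0,0],[0,0,0],[0,0,0]]' --fingers '[-1,-1,-1]'

```text
clock: 12.4
eef_pos: [0.5841, -0.1973, 0.1196]
orientation: [[-0.255, 0.967, -0.001], [0.967, 0.255, 0.001], [0.001, -0.001, -1.0]]
force: [-0.6, -0.1, -0.7]
gripper_width: 0.088
grasp_force: 0.0
```

```bash
python3 plan.py "[(.452,.1945,.13,1.495)]"
```

```text
at [ 0.5841 -0.1973  0.1196] yaw 1.829 clock 12.4 tilt [ 0.0012 -0.0012] w 0.088
(0.452, 0.1945, 0.13, 1.495) slide [0.55, -0.037, -0.014] ang 0.056
(0.452, 0.1945, 0.13, 1.495) slide [0.542, -0.098, -0.014] ang 0.056
(0.452, 0.1945, 0.13, 1.495) slide [0.529, -0.158, -0.014] ang 0.056
```

Emit:
carry_out --slide '[[0.15,-0.01,-0.01],[0.3,-0.02,-0.014],[0.45,-0.03,-0.014],[0.55,-0.037,-0.014],[0.55,-0.037,-0.014]]' --angular '[[0,0,0.03],[0,0,0.056],[0,0,0.056],[0,0,0.056],[0,0,0.056]]' --fingers '[-1,-1,-1,-1,-1]'

```text
clock: 12.82
eef_pos: [0.5382, -0.0628, 0.1227]
orientation: [[-0.149, 0.989, -0.004], [0.989, 0.149, 0.002], [0.003, -0.004, -1.0]]
force: [-0.6, 0.7, 0.1]
gripper_width: 0.088
grasp_force: 0.0
```

Emit:
carry_out --slide '[[0.15,-0.03,-0.014],[0.3,-0.06,-0.014],[0.45,-0.09,-0.014],[0.542,-0.098,-0.014],[0.542,-0.098,-0.014]]' --angular '[[0,0,0.03],[0,0,0.056],[0,0,0.056],[0,0,0.056],[0,0,0.056]]' --fingers '[-1,-1,-1,-1,-1]'

```text
clock: 13.23
eef_pos: [0.495, 0.0664, 0.1266]
orientation: [[-0.038, 0.999, -0.003], [0.999, 0.038, 0.001], [0.001, -0.003, -1.0]]
force: [-0.4, -0.4, -0.6]
gripper_width: 0.0882
grasp_force: 0.0
```

Emit:
carry_out --slide '[[0.15,-0.05,-0.014],[0.3,-0.1,-0.014],[0.43,-0.14,-0.014],[0.529,-0.158,-0.014],[0.529,-0.158,-0.014]]' --angular '[[0,0,0.03],[0,0,0.056],[0,0,0.056],[0,0,0.056],[0,0,0.056]]' --fingers '[-1,-1,-1,-1,-1]'

```text
clock: 13.65
eef_pos: [0.4518, 0.1967, 0.1302]
orientation: [[0.075, 0.997, -0.002], [0.997, -0.075, 0.0], [0.0, -0.002, -1.0]]
force: [-1.0, 0.6, 0.2]
gripper_width: 0.0882
grasp_force: 0.0
```

Emit:
carry_out --slide '[[0,0,0],[0,0,0],[0,0,0]]' --angular '[[0,0,0],[0,0,0],[0,0,0]]' --fingers '[-1,-1,-1]'

```text
clock: 13.9
eef_pos: [0.4532, 0.1931, 0.1306]
orientation: [[0.08, 0.997, -0.001], [0.997, -0.08, -0.0], [-0.0, -0.001, -1.0]]
force: [-0.6, 1.0, 0.4]
gripper_width: 0.0883
grasp_force: 0.0
```

```bash
python3 - <<'E'
from fit import *
im=bot.snapshot("wrist");cv2.imwrite("pics/w3.png",im[:,:,::-1])
im=bot.snapshot("side");cv2.imwrite("pics/s3.png",cv2.resize(im[120:260,180:400,::-1],None,fx=3,fy=3))
ms=masks("valve_a","wrist")
for n,xy in(("valve_a",(.452,.1945)),("valve_a",(.4505,.33))):
    o=near(ms,n,xy); print(n,fit(n,o,xy) if o else None)
n,xy="lane_tray",(.595,.252);o=near(masks(n,"wrist"),n,xy); print(n,fit(n,o,xy) if o else None)
E
python3 plan.py "[]"
```

```text
valve_a None
valve_a (array([0.4488, 0.3295, 0.8754]), np.float64(0.016))
lane_tray (array([0.5914, 0.2519, 3.0955]), np.float64(0.01))
at [0.453  0.1936 0.1309] yaw 1.492 clock 14.1 tilt [-0.0001 -0.0001] w 0.0884
```

View pics/w3.png

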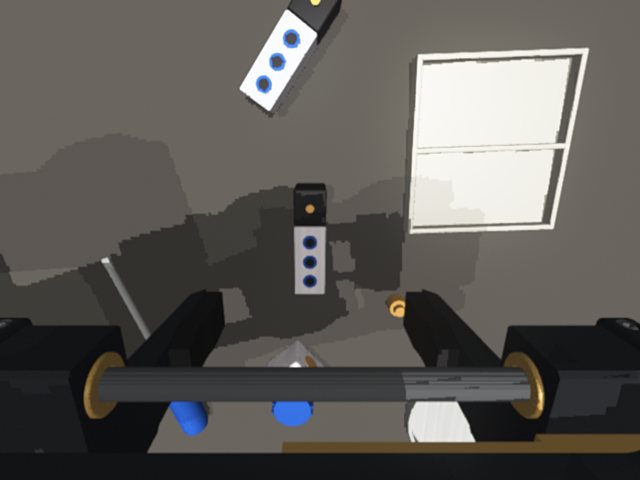

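View pics/s3.png

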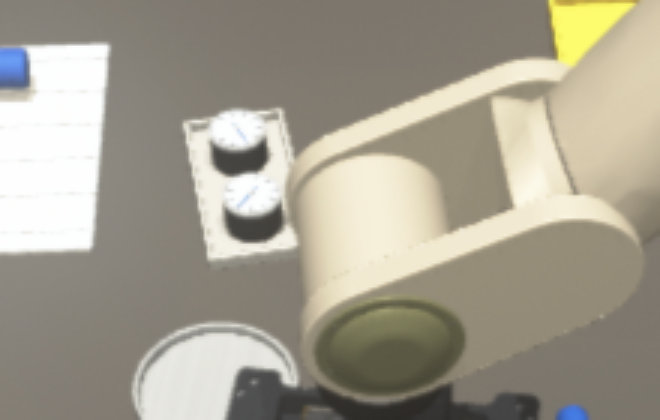

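Wrist picture: valve b is upright at (310,240), centred and aligned. Valve a is at (290,55), and the lane tray at (497,140) has its rib horizontal. The side crop shows both gauges in the grey tray, dials up. I'll grasp valve b.

Emit:
carry_out --slide '[[0,0,0.14],[0,0,0.28],[0,0,0.4],[0,0,0.474],[0,0,0.474]]' --angular '[[0,0,0],[0,0,0],[0,0,0],[0,0,0],[0,0,0]]' --fingers '[-0.1,-0.1,-0.1,-0.1,-0.1]'

```text
clock: 14.52
eef_pos: [0.451, 0.1936, 0.0095]
orientation: [[0.079, 0.997, -0.006], [0.997, -0.079, -0.001], [-0.002, -0.006, -1.0]]
force: [-0.3, -0.0, -0.0]
gripper_width: 0.057
grasp_force: 0.0
```

Emit:
carry_out --slide '[[0,0,0],[0,0,0],[0,0,0],[0,0,0],[0,0,0]]' --angular '[[0,0,0],[0,0,0],[0,0,0],[0,0,0],[0,0,0]]' --fingers '[1,1,1,1,1]'

```text
clock: 14.93
eef_pos: [0.4527, 0.1944, 0.0134]
orientation: [[0.078, 0.997, 0.001], [0.997, -0.078, 0.0], [0.0, 0.001, -1.0]]
force: [1.4, 0.9, 6.8]
gripper_width: 0.0239
grasp_force: 24.4
```

Emit:
carry_out --slide '[[0,0,0],[0,0,0],[0,0,0],[0,0,0],[0,0,0]]' --angular '[[0,0,0],[0,0,0],[0,0,0],[0,0,0],[0,0,0]]' --fingers '[1,1,1,1,1]' --newtons 35

```text
clock: 15.35
eef_pos: [0.4527, 0.1944, 0.0134]
orientation: [[0.078, 0.997, 0.001], [0.997, -0.078, 0.0], [0.0, 0.001, -1.0]]
force: [-1.8, -1.1, 7.0]
gripper_width: 0.0235
grasp_force: 35.0
```

Emit:
carry_out --slide '[[0,0,-0.06],[0,0,-0.16],[0,0,-0.27],[0,0,-0.352],[0,0,-0.352]]' --angular '[[0,0,0],[0,0,0],[0,0,0],[0,0,0],[0,0,0]]' --fingers '[1,1,1,1,1]'

```text
clock: 15.77
eef_pos: [0.4542, 0.1947, 0.1042]
orientation: [[0.078, 0.997, 0.007], [0.997, -0.078, 0.001], [0.002, 0.007, -1.0]]
force: [0.9, 0.4, -1.8]
gripper_width: 0.0233
grasp_force: 35.0
```

Emit:
carry_out --slide '[[0,0,0],[0,0,0],[0,0,0]]' --angular '[[0,0,0],[0,0,0],[0,0,0]]' --fingers '[1,1,1]'

```text
clock: 16.02
eef_pos: [0.4519, 0.1942, 0.0993]
orientation: [[0.078, 0.997, -0.002], [0.997, -0.078, -0.0], [-0.001, -0.002, -1.0]]
force: [-0.7, -0.1, -2.4]
gripper_width: 0.0239
grasp_force: 35.0
```

```bash
python3 plan.py "[(.5915,.2205,.10,3.0955)]"
```

```text
at [0.4519 0.1942 0.0993] yaw 1.493 clock 16.0167 tilt [-0.0006 -0.0025] w 0.0239
(0.5915, 0.2205, 0.1, 3.0955) slide [0.049, 0.183, -0.001] ang -0.267
(0.5915, 0.2205, 0.1, 3.0955) slide [-0.05, 0.183, -0.001] ang -0.267
(0.5915, 0.2205, 0.1, 3.0955) slide [-0.136, 0.131, -0.001] ang -0.267
```

Emit:
carry_out --slide '[[0.01,0.04,0],[0.02,0.08,0],[0.03,0.12,0],[0.049,0.183,0],[0.049,0.183,0]]' --angular '[[0,0,-0.05],[0,0,-0.11],[0,0,-0.17],[0,0,-0.23],[0,0,-0.267]]' --fingers '[1,1,1,1,1]'

```text
clock: 16.43
eef_pos: [0.5011, 0.2031, 0.0992]
orientation: [[-0.445, 0.895, -0.0], [0.895, 0.445, -0.0], [0.0, -0.0, -1.0]]
force: [-0.7, -0.6, -2.0]
gripper_width: 0.0238
grasp_force: 35.0
```

Emit:
carry_out --slide '[[-0.01,0.04,0],[-0.02,0.08,0],[-0.03,0.12,0],[-0.05,0.183,0],[-0.05,0.183,0]]' --angular '[[0,0,-0.06],[0,0,-0.12],[0,0,-0.18],[0,0,-0.23],[0,0,-0.267]]' --fingers '[1,1,1,1,1]'

```text
clock: 16.85
eef_pos: [0.5476, 0.2119, 0.099]
orientation: [[-0.839, 0.545, -0.001], [0.545, 0.839, -0.0], [0.0, -0.0, -1.0]]
force: [-0.4, 0.3, -2.4]
gripper_width: 0.024
grasp_force: 35.0
```

Emit:
carry_out --slide '[[-0.03,0.03,0],[-0.07,0.07,0],[-0.1,0.1,0],[-0.136,0.131,0],[-0.136,0.131,0]]' --angular '[[0,0,-0.06],[0,0,-0.12],[0,0,-0.18],[0,0,-0.24],[0,0,-0.267]]' --fingers '[1,1,1,1,1]'

```text
clock: 17.27
eef_pos: [0.5934, 0.2205, 0.0986]
orientation: [[-0.999, 0.041, -0.001], [0.041, 0.999, -0.0], [0.001, -0.0, -1.0]]
force: [-1.0, -1.2, -2.5]
gripper_width: 0.0237
grasp_force: 35.0
```

Emit:
carry_out --slide '[[0,0,0],[0,0,0.08],[0,0,0.16],[0,0,0.22],[0,0,0.22]]' --angular '[[0,0,0],[0,0,0],[0,0,0],[0,0,0],[0,0,0]]' --fingers '[1,1,1,1,1]'

```text
clock: 17.68
eef_pos: [0.5899, 0.2202, 0.0415]
orientation: [[-0.999, 0.049, -0.007], [0.049, 0.999, -0.001], [0.007, -0.002, -1.0]]
force: [-1.2, -0.4, -2.7]
gripper_width: 0.0236
grasp_force: 35.0
```

Emit:
carry_out --slide '[[0,0,0],[0,0,0],[0,0,0]]' --angular '[[0,0,0],[0,0,0],[0,0,0]]' --fingers '[1,1,1]'

```text
clock: 17.93
eef_pos: [0.5926, 0.2207, 0.0466]
orientation: [[-0.999, 0.047, 0.002], [0.047, 0.999, 0.0], [-0.002, 0.0, -1.0]]
force: [0.6, -0.0, -1.7]
gripper_width: 0.0235
grasp_force: 35.0
```

```bash
python3 - <<'E'
from fit import *
im=bot.snapshot("wrist");cv2.imwrite("pics/w4.png",im[:,:,::-1])
E
python3 plan.py "[(.5915,.2205,.0175,3.0955)]"
```

```text
at [0.5926 0.2207 0.0465] yaw 3.094 clock 17.9833 tilt [-0.0017  0.0004] w 0.0238
(0.5915, 0.2205, 0.0175, 3.0955) slide [0.004, -0.001, 0.116] ang -0.001
```

View pics/w4.png

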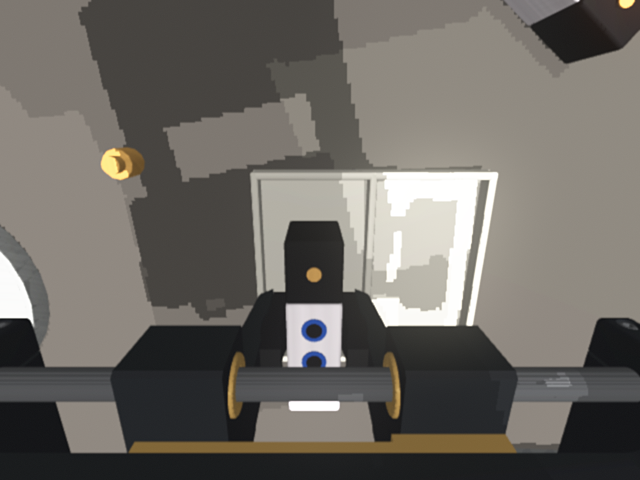

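Valve b hangs over the near lane: valve at columns 285–342, lane at 262–368, parallel. I'll set it down.

Emit:
carry_out --slide '[[0,0,0.03],[0,0,0.06],[0,0,0.09],[0,0,0.11],[0,0,0.11]]' --angular '[[0,0,0],[0,0,0],[0,0,0],[0,0,0],[0,0,0]]' --fingers '[1,1,1,1,1]'

```text
clock: 18.4
eef_pos: [0.5919, 0.2206, 0.0175]
orientation: [[-0.999, 0.047, -0.001], [0.047, 0.999, -0.0], [0.001, -0.0, -1.0]]
force: [0.1, 0.3, -2.4]
gripper_width: 0.0236
grasp_force: 35.0
```

Emit:
carry_out --slide '[[0,0,0.004],[0,0,0.006],[0,0,0.008],[0,0,0.008]]' --angular '[[0,0,0],[0,0,0],[0,0,0],[0,0,0]]' --fingers '[1,1,1,1]'

```text
clock: 18.73
eef_pos: [0.5921, 0.2206, 0.0172]
orientation: [[-0.999, 0.047, 0.001], [0.047, 0.999, -0.0], [-0.001, -0.0, -1.0]]
force: [-4.0, -0.9, 11.4]
gripper_width: 0.0235
grasp_force: 35.0
```

Emit:
carry_out --slide '[[0,0,0],[0,0,0],[0,0,0],[0,0,0],[0,0,0]]' --angular '[[0,0,0],[0,0,0],[0,0,0],[0,0,0],[0,0,0]]' --fingers '[-0.1,-0.1,-0.1,-0.1,-0.1]'

```text
clock: 19.15
eef_pos: [0.5922, 0.2206, 0.0157]
orientation: [[-0.999, 0.047, -0.0], [0.047, 0.999, -0.0], [0.0, -0.0, -1.0]]
force: [-0.1, -0.8, -1.9]
gripper_width: 0.0487
grasp_force: 0.0
```

Emit:
carry_out --slide '[[0,0,-0.03],[0,0,-0.1],[0,0,-0.22],[0,0,-0.34],[0,0,-0.46]]' --angular '[[0,0,0],[0,0,0],[0,0,0],[0,0,0],[0,0,0]]' --fingers '[-0.1,-0.1,-0.1,-0.1,-0.1]'

```text
clock: 19.57
eef_pos: [0.5919, 0.2206, 0.1328]
orientation: [[-0.999, 0.047, -0.0], [0.047, 0.999, -0.0], [0.0, -0.0, -1.0]]
force: [0.1, 0.7, 0.5]
gripper_width: 0.0488
grasp_force: 0.0
```

Emit:
carry_out --slide '[[0,0,0],[0,0,0],[0,0,0]]' --angular '[[0,0,0],[0,0,0],[0,0,0]]' --fingers '[-0.1,-0.1,-0.1]'

```text
clock: 19.82
eef_pos: [0.5918, 0.2205, 0.1306]
orientation: [[-0.999, 0.047, -0.001], [0.047, 0.999, -0.0], [0.001, -0.0, -1.0]]
force: [-0.5, -0.0, 0.1]
gripper_width: 0.0485
grasp_force: 0.0
```

```bash
python3 plan.py "[(.4498,.3298,.13,4.005)]"
```

```text
at [0.5918 0.2205 0.1306] yaw 3.095 clock 19.8167 tilt [ 0.0008 -0.0002] w 0.0485
(0.4498, 0.3298, 0.13, 4.005) slide [0.294, 0.205, 0.001] ang -0.228
(0.4498, 0.3298, 0.13, 4.005) slide [0.174, 0.313, 0.001] ang -0.228
```

Emit:
carry_out --slide '[[0.074,0.051,0],[0.147,0.102,0],[0.22,0.154,0],[0.294,0.205,0],[0.294,0.205,0]]' --angular '[[0,0,-0.057],[0,0,-0.114],[0,0,-0.171],[0,0,-0.228],[0,0,-0.228]]' --fingers '[-0.1,-0.1,-0.1,-0.1,-0.1]'

```text
clock: 20.23
eef_pos: [0.5177, 0.2771, 0.1297]
orientation: [[-0.914, -0.405, -0.004], [-0.405, 0.914, -0.001], [0.004, 0.001, -1.0]]
force: [0.5, 0.2, 0.0]
gripper_width: 0.0484
grasp_force: 0.0
```

Emit:
carry_out --slide '[[0.044,0.078,0],[0.087,0.156,0],[0.13,0.235,0],[0.174,0.313,0],[0.174,0.313,0]]' --angular '[[0,0,-0.057],[0,0,-0.114],[0,0,-0.171],[0,0,-0.228],[0,0,-0.228]]' --fingers '[-0.1,-0.1,-0.1,-0.1,-0.1]'

```text
clock: 20.65
eef_pos: [0.4474, 0.331, 0.13]
orientation: [[-0.644, -0.765, -0.003], [-0.765, 0.644, -0.001], [0.003, 0.002, -1.0]]
force: [-0.1, -0.4, 0.5]
gripper_width: 0.048
grasp_force: 0.0
```

Emit:
carry_out --slide '[[0,0,0],[0,0,0],[0,0,0],[0,0,0]]' --angular '[[0,0,0],[0,0,0],[0,0,0],[0,0,0]]' --fingers '[-0.1,-0.1,-0.1,-0.1]'

```text
clock: 20.98
eef_pos: [0.4509, 0.3291, 0.1307]
orientation: [[-0.65, -0.76, -0.0], [-0.76, 0.65, -0.0], [0.0, -0.0, -1.0]]
force: [0.3, -0.6, -0.4]
gripper_width: 0.0485
grasp_force: 0.0
```

```bash
python3 - <<'E'
from fit import *
im=bot.snapshot("wrist");cv2.imwrite("pics/w5.png",im[:,:,::-1])
n,xy="valve_a",(.4498,.3298);o=near(masks(n,"wrist"),n,xy); print(n,fit(n,o,xy) if o else None)
E
python3 plan.py "[]"
```

```text
valve_a (array([0.4493, 0.3299, 0.8706]), np.float64(0.048))
at [0.4507 0.3293 0.1308] yaw -2.278 clock 21.0833 tilt [0.0002 0.    ] w 0.0486
```

View pics/w5.png

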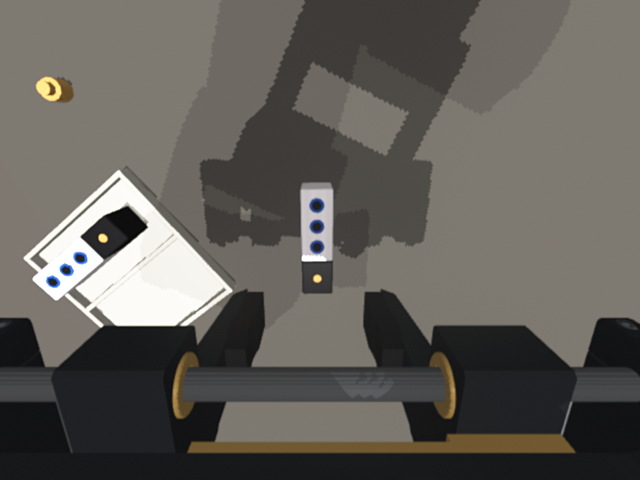

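Valve a at (317,237) is aligned between the fingers, and valve b stands upright in its lane at (90,250). I'll grasp valve a.

Emit:
carry_out --slide '[[0,0,0.14],[0,0,0.28],[0,0,0.4],[0,0,0.472],[0,0,0.472]]' --angular '[[0,0,0],[0,0,0],[0,0,0],[0,0,0],[0,0,0]]' --fingers '[-0.1,-0.1,-0.1,-0.1,-0.1]'

```text
clock: 21.5
eef_pos: [0.4487, 0.3287, 0.0096]
orientation: [[-0.649, -0.761, -0.006], [-0.761, 0.649, -0.003], [0.006, 0.003, -1.0]]
force: [-0.4, -0.9, -0.3]
gripper_width: 0.0485
grasp_force: 0.0
```

Emit:
carry_out --slide '[[0,0,0],[0,0,0],[0,0,0],[0,0,0],[0,0,0]]' --angular '[[0,0,0],[0,0,0],[0,0,0],[0,0,0],[0,0,0]]' --fingers '[1,1,1,1,1]' --newtons 25

```text
clock: 21.92
eef_pos: [0.4506, 0.3301, 0.0144]
orientation: [[-0.649, -0.761, 0.002], [-0.761, 0.649, 0.001], [-0.002, -0.001, -1.0]]
force: [-2.1, 0.1, 7.4]
gripper_width: 0.0237
grasp_force: 25.0
```

Emit:
carry_out --slide '[[0,0,0],[0,0,0],[0,0,0],[0,0,0],[0,0,0]]' --angular '[[0,0,0],[0,0,0],[0,0,0],[0,0,0],[0,0,0]]' --fingers '[1,1,1,1,1]' --newtons 35

```text
clock: 22.33
eef_pos: [0.4506, 0.3301, 0.0144]
orientation: [[-0.648, -0.761, 0.002], [-0.761, 0.648, 0.001], [-0.002, -0.001, -1.0]]
force: [-0.9, 0.9, 7.3]
gripper_width: 0.024
grasp_force: 35.0
```

Emit:
carry_out --slide '[[0,0,-0.06],[0,0,-0.16],[0,0,-0.27],[0,0,-0.352],[0,0,-0.352]]' --angular '[[0,0,0],[0,0,0],[0,0,0],[0,0,0],[0,0,0]]' --fingers '[1,1,1,1,1]'

```text
clock: 22.75
eef_pos: [0.4516, 0.3305, 0.105]
orientation: [[-0.648, -0.761, 0.007], [-0.761, 0.648, 0.003], [-0.007, -0.003, -1.0]]
force: [-0.2, 0.5, -2.1]
gripper_width: 0.0239
grasp_force: 35.0
```

Emit:
carry_out --slide '[[0,0,0],[0,0,0],[0,0,0]]' --angular '[[0,0,0],[0,0,0],[0,0,0]]' --fingers '[1,1,1]'

```text
clock: 23.0
eef_pos: [0.4494, 0.3294, 0.0995]
orientation: [[-0.649, -0.761, -0.003], [-0.761, 0.649, -0.001], [0.003, 0.001, -1.0]]
force: [0.3, -0.5, -2.1]
gripper_width: 0.0236
grasp_force: 35.0
```

```bash
python3 plan.py "[(.5945,.2840,.10,3.0955)]"
```

```text
at [0.4494 0.3294 0.0995] yaw -2.276 clock 23.0 tilt [0.0026 0.0012] w 0.0236
(0.5945, 0.284, 0.1, 3.0955) slide [-0.119, -0.28, -0.001] ang 0.228
(0.5945, 0.284, 0.1, 3.0955) slide [-0.23, -0.199, -0.001] ang 0.228
```

Emit:
carry_out --slide '[[-0.03,-0.07,0],[-0.06,-0.14,0],[-0.09,-0.21,0],[-0.119,-0.28,0],[-0.119,-0.28,0]]' --angular '[[0,0,0.05],[0,0,0.1],[0,0,0.15],[0,0,0.2],[0,0,0.228]]' --fingers '[1,1,1,1,1]'

```text
clock: 23.42
eef_pos: [0.5252, 0.3056, 0.0994]
orientation: [[-0.92, -0.391, -0.0], [-0.391, 0.92, -0.001], [0.001, -0.001, -1.0]]
force: [-0.8, -0.6, -2.0]
gripper_width: 0.0237
grasp_force: 35.0
```

Emit:
carry_out --slide '[[-0.06,-0.05,0],[-0.12,-0.1,0],[-0.17,-0.15,0],[-0.23,-0.199,0],[-0.23,-0.199,0]]' --angular '[[0,0,0.05],[0,0,0.1],[0,0,0.15],[0,0,0.2],[0,0,0.228]]' --fingers '[1,1,1,1,1]'

```text
clock: 23.83
eef_pos: [0.5976, 0.2826, 0.099]
orientation: [[-0.999, 0.054, -0.001], [0.054, 0.999, -0.001], [0.001, -0.001, -1.0]]
force: [-0.8, -0.9, -2.1]
gripper_width: 0.0237
grasp_force: 35.0
```

Emit:
carry_out --slide '[[0,0,0],[0,0,0.08],[0,0,0.16],[0,0,0.22],[0,0,0.22]]' --angular '[[0,0,0],[0,0,0],[0,0,0],[0,0,0],[0,0,0]]' --fingers '[1,1,1,1,1]'

```text
clock: 24.25
eef_pos: [0.5927, 0.2839, 0.0418]
orientation: [[-0.999, 0.044, -0.008], [0.044, 0.999, -0.002], [0.008, -0.002, -1.0]]
force: [0.3, 0.3, -2.6]
gripper_width: 0.0237
grasp_force: 35.0
```

Emit:
carry_out --slide '[[0,0,0],[0,0,0],[0,0,0]]' --angular '[[0,0,0],[0,0,0],[0,0,0]]' --fingers '[1,1,1]'

```text
clock: 24.5
eef_pos: [0.5956, 0.2845, 0.0472]
orientation: [[-0.999, 0.046, 0.002], [0.046, 0.999, 0.0], [-0.002, 0.001, -1.0]]
force: [-0.5, 0.7, -2.2]
gripper_width: 0.0237
grasp_force: 35.0
```

```bash
python3 plan.py "[(.5945,.284,.0185,3.0955)]"
```

```text
at [0.5956 0.2845 0.0472] yaw 3.096 clock 24.5 tilt [-0.0017  0.0006] w 0.0237
(0.5945, 0.284, 0.0185, 3.0955) slide [0.004, -0.002, 0.115] ang 0.0
```

Emit:
carry_out --slide '[[0,0,0.03],[0,0,0.06],[0,0,0.09],[0,0,0.107],[0,0,0.107]]' --angular '[[0,0,0],[0,0,0],[0,0,0],[0,0,0],[0,0,0]]' --fingers '[1,1,1,1,1]'

```text
clock: 24.92
eef_pos: [0.5949, 0.2841, 0.0187]
orientation: [[-0.999, 0.047, -0.001], [0.047, 0.999, -0.0], [0.001, -0.0, -1.0]]
force: [0.1, -0.6, -1.9]
gripper_width: 0.0238
grasp_force: 35.0
```

Emit:
carry_out --slide '[[0,0,0.004],[0,0,0.006],[0,0,0.007],[0,0,0.007]]' --angular '[[0,0,0],[0,0,0],[0,0,0],[0,0,0]]' --fingers '[1,1,1,1]'

```text
clock: 25.25
eef_pos: [0.5952, 0.2843, 0.0183]
orientation: [[-0.999, 0.047, 0.0], [0.047, 0.999, -0.0], [-0.0, -0.0, -1.0]]
force: [-3.4, -0.8, 6.2]
gripper_width: 0.0239
grasp_force: 35.0
```

Emit:
carry_out --slide '[[0,0,0],[0,0,0],[0,0,0],[0,0,0],[0,0,0]]' --angular '[[0,0,0],[0,0,0],[0,0,0],[0,0,0],[0,0,0]]' --fingers '[-0.1,-0.1,-0.1,-0.1,-0.1]'

```text
clock: 25.67
eef_pos: [0.5953, 0.2842, 0.0173]
orientation: [[-0.999, 0.047, -0.0], [0.047, 0.999, 0.0], [0.0, 0.0, -1.0]]
force: [-0.0, -0.2, 0.4]
gripper_width: 0.0483
grasp_force: 0.0
```

Emit:
carry_out --slide '[[0,0,-0.03],[0,0,-0.1],[0,0,-0.22],[0,0,-0.34],[0,0,-0.46]]' --angular '[[0,0,0],[0,0,0],[0,0,0],[0,0,0],[0,0,0]]' --fingers '[-0.1,-0.1,-0.1,-0.1,-0.1]'

```text
clock: 26.08
eef_pos: [0.5951, 0.2842, 0.1343]
orientation: [[-0.999, 0.047, -0.0], [0.047, 0.999, 0.0], [0.0, 0.0, -1.0]]
force: [1.5, -0.6, 0.7]
gripper_width: 0.0483
grasp_force: 0.0
```

Emit:
carry_out --slide '[[0,0,0],[0,0,0],[0,0,0]]' --angular '[[0,0,0],[0,0,0],[0,0,0]]' --fingers '[-0.6,-0.6,-0.6]'

```text
clock: 26.33
eef_pos: [0.5948, 0.2841, 0.1321]
orientation: [[-0.999, 0.047, -0.001], [0.047, 0.999, -0.0], [0.001, -0.0, -1.0]]
force: [0.1, 0.5, 0.2]
gripper_width: 0.0663
grasp_force: 0.0
```

```bash
python3 plan.py "[(.421,-.073,.14,2.94)]"
```

```text
at [0.5948 0.2841 0.1321] yaw 3.095 clock 26.3333 tilt [ 0.0008 -0.0002] w 0.0663
(0.421, -0.073, 0.14, 2.94) slide [0.209, -0.487, -0.011] ang 0.026
(0.421, -0.073, 0.14, 2.94) slide [0.184, -0.496, -0.01] ang 0.026
(0.421, -0.073, 0.14, 2.94) slide [0.158, -0.506, -0.011] ang 0.026
```

Emit:
carry_out --slide '[[0.05,-0.12,-0.01],[0.1,-0.24,-0.011],[0.155,-0.37,-0.011],[0.209,-0.487,-0.011],[0.209,-0.487,-0.011]]' --angular '[[0,0,0.026],[0,0,0.026],[0,0,0.026],[0,0,0.026],[0,0,0.026]]' --fingers '[-0.6,-0.6,-0.6,-0.6,-0.6]'

```text
clock: 26.75
eef_pos: [0.5346, 0.1614, 0.134]
orientation: [[-0.995, 0.102, -0.005], [0.102, 0.995, -0.001], [0.005, -0.002, -1.0]]
force: [-0.2, 0.1, 0.9]
gripper_width: 0.0707
grasp_force: 0.0
```

Emit:
carry_out --slide '[[0.045,-0.12,-0.01],[0.09,-0.24,-0.01],[0.135,-0.37,-0.01],[0.184,-0.496,-0.01],[0.184,-0.496,-0.01]]' --angular '[[0,0,0.026],[0,0,0.026],[0,0,0.026],[0,0,0.026],[0,0,0.026]]' --fingers '[-0.6,-0.6,-0.6,-0.6,-0.6]'

```text
clock: 27.17
eef_pos: [0.4772, 0.0432, 0.1368]
orientation: [[-0.988, 0.153, -0.004], [0.153, 0.988, -0.0], [0.003, -0.001, -1.0]]
force: [1.0, 0.2, -0.5]
gripper_width: 0.0706
grasp_force: 0.0
```

Emit:
carry_out --slide '[[0.04,-0.12,-0.01],[0.08,-0.25,-0.011],[0.12,-0.38,-0.011],[0.158,-0.506,-0.011],[0.158,-0.506,-0.011]]' --angular '[[0,0,0.026],[0,0,0.026],[0,0,0.026],[0,0,0.026],[0,0,0.026]]' --fingers '[-0.6,-0.6,-0.6,-0.6,-0.6]'

```text
clock: 27.58
eef_pos: [0.4201, -0.0759, 0.1399]
orientation: [[-0.979, 0.205, -0.002], [0.205, 0.979, 0.0], [0.002, -0.0, -1.0]]
force: [0.5, 0.1, 0.5]
gripper_width: 0.0707
grasp_force: 0.0
```

Emit:
carry_out --slide '[[0,0,0],[0,0,0],[0,0,0],[0,0,0]]' --angular '[[0,0,0],[0,0,0],[0,0,0],[0,0,0]]' --fingers '[-0.6,-0.6,-0.6,-0.6]'

```text
clock: 27.92
eef_pos: [0.4217, -0.0719, 0.1403]
orientation: [[-0.98, 0.2, -0.0], [0.2, 0.98, 0.0], [0.0, 0.0, -1.0]]
force: [0.2, 0.4, 0.3]
gripper_width: 0.0706
grasp_force: 0.0
```

```bash
python3 - <<'E'
from fit import *
im=bot.snapshot("wrist");cv2.imwrite("pics/w6.png",im[:,:,::-1])
n,xy="tee",(.421,-.073);o=near(masks(n,"wrist"),n,xy); print(n,fit(n,o,xy) if o else None)
n,xy="dish",(.597,-.012);o=near(masks(n,"wrist"),n,xy); print(n,fit(n,o,xy) if o else None)
E
python3 plan.py "[]"
```

```text
tee (array([ 0.4207, -0.0737,  1.3166]), np.float64(0.151))
dish (array([ 0.5991, -0.0219,  0.369 ]), np.float64(0.657))
at [ 0.4215 -0.0723  0.1404] yaw 2.94 clock 28.0667 tilt [0.0002 0.0001] w 0.0706
```

View pics/w6.png

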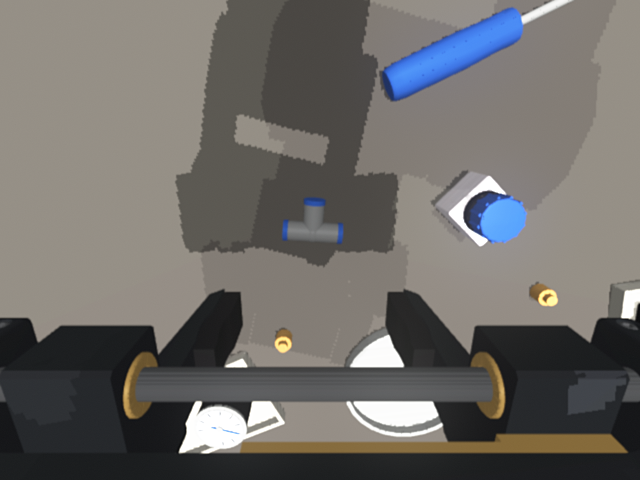

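The wrist picture shows the tee lying flat at (313,231), its branch pointing up in the image and its run tilted about 3° from the closing line. The regulator at (490,215) is untouched. I'll correct the yaw and descend in two stages.

Emit:
carry_out --slide '[[0.01,-0.006,0.14],[0.01,-0.006,0.28],[0.01,-0.006,0.4],[0.01,-0.006,0.47],[0.01,-0.006,0.5]]' --angular '[[0,0,0.026],[0,0,0.026],[0,0,0.026],[0,0,0.026],[0,0,0.026]]' --fingers '[-0.6,-0.6,-0.6,-0.6,-0.6]'

```text
clock: 28.48
eef_pos: [0.4177, -0.0732, 0.0134]
orientation: [[-0.968, 0.252, -0.003], [0.252, 0.968, 0.002], [0.004, 0.001, -1.0]]
force: [-0.0, -0.1, 0.1]
gripper_width: 0.0703
grasp_force: 0.0
```

Emit:
carry_out --slide '[[0,0,0],[0,0,0.015],[0,0,0.03],[0,0,0.046],[0,0,0.046]]' --angular '[[0,0,0],[0,0,0],[0,0,0],[0,0,0],[0,0,0]]' --fingers '[-0.6,-0.6,-0.6,-0.6,-0.6]'

```text
clock: 28.9
eef_pos: [0.4186, -0.0739, 0.004]
orientation: [[-0.968, 0.252, 0.001], [0.252, 0.968, -0.0], [-0.001, -0.0, -1.0]]
force: [0.0, -0.4, 0.5]
gripper_width: 0.0705
grasp_force: 0.0
```

Emit:
carry_out --slide '[[0,0,0],[0,0,0],[0,0,0],[0,0,0],[0,0,0]]' --angular '[[0,0,0],[0,0,0],[0,0,0],[0,0,0],[0,0,0]]' --fingers '[0.3,0.3,0.3,0.3,0.3]' --newtons 12

```text
clock: 29.32
eef_pos: [0.4186, -0.0739, 0.0042]
orientation: [[-0.968, 0.252, 0.0], [0.252, 0.968, -0.0], [-0.0, -0.0, -1.0]]
force: [-0.4, 0.5, 3.5]
gripper_width: 0.0497
grasp_force: 12.0
```

Emit:
carry_out --slide '[[0,0,0],[0,0,0],[0,0,0]]' --angular '[[0,0,0],[0,0,0],[0,0,0]]' --fingers '[0.3,0.3,0.3]'

```text
clock: 29.57
eef_pos: [0.4186, -0.0739, 0.0042]
orientation: [[-0.968, 0.252, 0.0], [0.252, 0.968, -0.0], [-0.0, -0.0, -1.0]]
force: [-1.0, 0.6, 5.3]
gripper_width: 0.0498
grasp_force: 12.0
```

Emit:
carry_out --slide '[[0,0,-0.06],[0,0,-0.16],[0,0,-0.27],[0,0,-0.34],[0,0,-0.352]]' --angular '[[0,0,0],[0,0,0],[0,0,0],[0,0,0],[0,0,0]]' --fingers '[0.3,0.3,0.3,0.3,0.3]'

```text
clock: 29.98
eef_pos: [0.4195, -0.0743, 0.0943]
orientation: [[-0.968, 0.252, 0.004], [0.252, 0.968, -0.002], [-0.005, -0.001, -1.0]]
force: [-0.3, 0.1, -0.3]
gripper_width: 0.0498
grasp_force: 12.0
```

Emit:
carry_out --slide '[[-0.05,0.034,0],[-0.13,0.087,0],[-0.22,0.147,0],[-0.31,0.207,0],[-0.4,0.268,0]]' --angular '[[0,0,0],[0,0,0],[0,0,0],[0,0,0],[0,0,0]]' --fingers '[0.3,0.3,0.3,0.3,0.3]'

```text
clock: 30.4
eef_pos: [0.5329, -0.0336, 0.0906]
orientation: [[-0.968, 0.252, -0.002], [0.252, 0.968, 0.0], [0.002, -0.0, -1.0]]
force: [0.7, -0.9, -0.2]
gripper_width: 0.0499
grasp_force: 12.0
```

Emit:
carry_out --slide '[[-0.09,0.06,0],[-0.16,0.107,0],[-0.21,0.14,0],[-0.228,0.152,0],[-0.228,0.152,0]]' --angular '[[0,0,0],[0,0,0],[0,0,0],[0,0,0],[0,0,0]]' --fingers '[0.3,0.3,0.3,0.3,0.3]'

```text
clock: 30.82
eef_pos: [0.597, -0.0115, 0.0904]
orientation: [[-0.968, 0.251, -0.002], [0.251, 0.968, 0.0], [0.002, -0.0, -1.0]]
force: [0.3, -0.4, 0.7]
gripper_width: 0.0495
grasp_force: 12.0
```

Emit:
carry_out --slide '[[0,0,0.08],[0,0,0.16],[0,0,0.22],[0,0,0.25],[0,0,0.25]]' --angular '[[0,0,0],[0,0,0],[0,0,0],[0,0,0],[0,0,0]]' --fingers '[0.3,0.3,0.3,0.3,0.3]'

```text
clock: 31.23
eef_pos: [0.5954, -0.012, 0.0278]
orientation: [[-0.968, 0.253, -0.004], [0.253, 0.968, 0.001], [0.004, -0.0, -1.0]]
force: [-0.5, 0.5, 0.1]
gripper_width: 0.05
grasp_force: 12.0
```

Emit:
carry_out --slide '[[0,0,0],[0,0,0],[0,0,0]]' --angular '[[0,0,0],[0,0,0],[0,0,0]]' --fingers '[0.3,0.3,0.3]'

```text
clock: 31.48
eef_pos: [0.5973, -0.012, 0.0305]
orientation: [[-0.968, 0.252, 0.002], [0.252, 0.968, -0.0], [-0.002, 0.0, -1.0]]
force: [0.3, 0.3, -1.5]
gripper_width: 0.0501
grasp_force: 12.0
```

```bash
python3 - <<'E'
from fit import *
im=bot.snapshot("wrist");cv2.imwrite("pics/w7.png",im[:,:,::-1])
E
python3 plan.py "[(.597,-.012,.008,2.887)]"
```

```text
at [ 0.5972 -0.012   0.0304] yaw 2.887 clock 31.5333 tilt [-0.0016  0.    ] w 0.0499
(0.597, -0.012, 0.008, 2.887) slide [0.001, -0.0, 0.09] ang -0.0
```

View pics/w7.png

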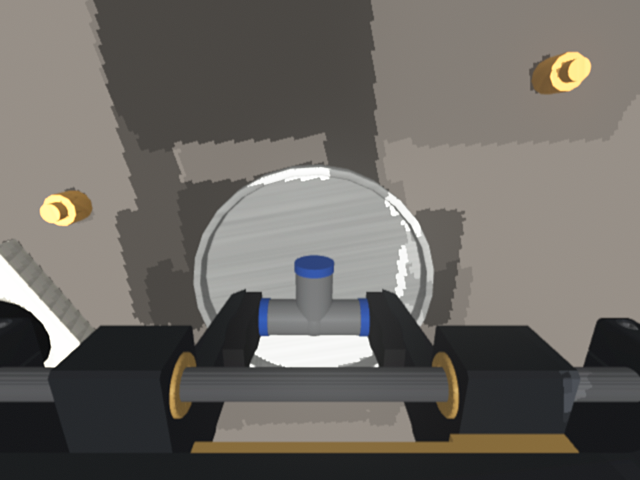

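The tee is held flat at (314,310), centred over the dish (columns 195–432). I'll set it down.

Emit:
carry_out --slide '[[0,0,0.03],[0,0,0.06],[0,0,0.08],[0,0,0.085],[0,0,0.085]]' --angular '[[0,0,0],[0,0,0],[0,0,0],[0,0,0],[0,0,0]]' --fingers '[0.3,0.3,0.3,0.3,0.3]'

```text
clock: 31.95
eef_pos: [0.5967, -0.0118, 0.0078]
orientation: [[-0.968, 0.252, -0.001], [0.252, 0.968, 0.0], [0.001, -0.0, -1.0]]
force: [-0.5, 0.2, -0.5]
gripper_width: 0.0494
grasp_force: 12.0
```

Emit:
carry_out --slide '[[0,0,0.003],[0,0,0.005],[0,0,0.007],[0,0,0.007]]' --angular '[[0,0,0],[0,0,0],[0,0,0],[0,0,0]]' --fingers '[0.3,0.3,0.3,0.3]'

```text
clock: 32.28
eef_pos: [0.5968, -0.0118, 0.0076]
orientation: [[-0.968, 0.252, 0.0], [0.252, 0.968, -0.0], [-0.0, -0.0, -1.0]]
force: [-5.8, 0.1, 14.2]
gripper_width: 0.0501
grasp_force: 12.0
```

Emit:
carry_out --slide '[[0,0,-0.003],[0,0,-0.003],[0,0,-0.003],[0,0,-0.003],[0,0,-0.003]]' --angular '[[0,0,0],[0,0,0],[0,0,0],[0,0,0],[0,0,0]]' --fingers '[-0.4,-0.4,-0.4,-0.4,-0.4]'

```text
clock: 32.7
eef_pos: [0.5968, -0.0118, 0.0069]
orientation: [[-0.968, 0.252, -0.0], [0.252, 0.968, 0.0], [0.0, -0.0, -1.0]]
force: [-0.3, 0.4, -0.4]
gripper_width: 0.0617
grasp_force: 0.0
```

Emit:
carry_out --slide '[[0,0,-0.04],[0,0,-0.12],[0,0,-0.25],[0,0,-0.4],[0,0,-0.55]]' --angular '[[0,0,0],[0,0,0],[0,0,0],[0,0,0],[0,0,0]]' --fingers '[-0.4,-0.4,-0.4,-0.4,-0.4]'

```text
clock: 33.12
eef_pos: [0.5965, -0.0118, 0.1468]
orientation: [[-0.968, 0.252, -0.001], [0.252, 0.968, 0.0], [0.001, -0.0, -1.0]]
force: [0.5, 0.6, -0.8]
gripper_width: 0.0615
grasp_force: 0.0
```

Emit:
carry_out --slide '[[0.15,0,-0.1],[0.3,0,-0.25],[0.45,0,-0.4],[0.6,0,-0.5],[0.7,0,-0.5]]' --angular '[[0,0,0],[0,0,0],[0,0,0],[0,0,0],[0,0,0]]' --fingers '[-0.4,-0.4,-0.4,-0.4,-0.4]'

```text
clock: 33.53
eef_pos: [0.4357, 0.0301, 0.2694]
orientation: [[-0.968, 0.252, 0.005], [0.252, 0.968, -0.001], [-0.005, 0.0, -1.0]]
force: [0.6, -0.1, -0.1]
gripper_width: 0.0616
grasp_force: 0.0
```

Emit:
carry_out --slide '[[0,0,0],[0,0,0],[0,0,0],[0,0,0],[0,0,0]]' --angular '[[0,0,0],[0,0,0],[0,0,0],[0,0,0],[0,0,0]]' --fingers '[-0.4,-0.4,-0.4,-0.4,-0.4]'

```text
clock: 33.95
eef_pos: [0.4368, 0.0297, 0.2657]
orientation: [[-0.968, 0.252, -0.002], [0.252, 0.968, 0.0], [0.002, -0.0, -1.0]]
force: [-0.1, 0.6, 0.0]
gripper_width: 0.0614
grasp_force: 0.0
```

```bash
python3 - <<'E'
from fit import *
im=bot.snapshot("scene");cv2.imwrite("pics/f1.png",cv2.resize(im[160:420,160:460,::-1],None,fx=2.3,fy=2.3,interpolation=cv2.INTER_CUBIC))
im=bot.snapshot("side");cv2.imwrite("pics/f2.png",cv2.resize(im[120:400,190:350,::-1],None,fx=2.1,fy=2.1,interpolation=cv2.INTER_CUBIC))
E
python3 plan.py "[]"
```

```text
at [0.4367 0.0298 0.2657] yaw 2.887 clock 34.05 tilt [ 0.0015 -0.0001] w 0.062
```

View pics/f1.png

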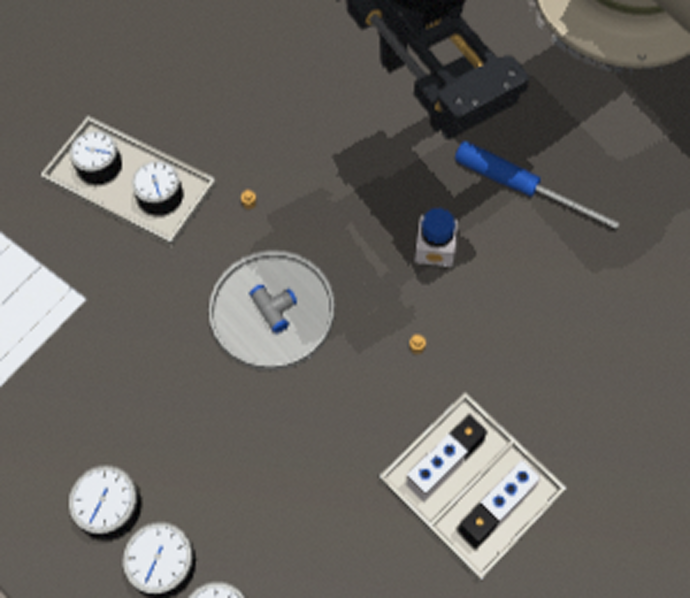

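View pics/f2.png

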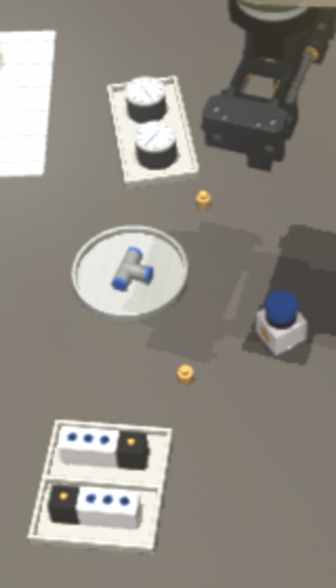

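The scene crop shows both gauges dial up in the grey tray at (95,150) and (157,185). The tee lies flat in the dish at (272,305), and one valve stands in each lane at (445,455) and (497,503). The regulator stands at (437,240), and the side crop agrees. I'll hand in.

```bash
python3 -c "
from bench import bot
print(bot.sign_off())"
```

```text
the job is handed in; nothing more can be done
None
```

The job is done and handed in at about 34 s: both gauges are dial-up in the long tray, one valve stands in each lane, the tee lies flat in the dish, and the regulator was left alone.

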